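Put the full canister of polishing shot away

ROBOT

A 7-joint arm with a two-finger parallel gripper is mounted at the origin on a cart in front of the work surface, level with it; the furniture and walls round the work are solid. World frame = base frame: x ahead of the robot, y to its left, z up, the work surface at z = 0. Lengths are in mm, angles in rad, forces in N, time in s.
With the tool pointing down it reaches from about 350 to 775 mm from the base axis. Payload 3.1 kg.
Tool frame: the origin (TCP) lies on the centre line of the jaws, within the pads' length; the fingertips stand 14 mm ahead of it and the grasp point (between the pads) lies 5 mm behind it (robot.tip_extent is the distance from the TCP to the fingertips, in mm); z points along the fingers, y is the line along which they close (so a half turn about z gives the same grasp; the last joint's range is limited). The gripper opens to 85 mm and grips with 20 to 120 N. Pads are 22 mm wide; open, the fingers measure 114 mm over their backs; the gripper's body (76 mm by 85 mm) begins 54 mm behind the grasp point. The pads swing forward as they close: fully open they stand 13 mm farther back than shut.
Start: joints at [1.228, 0.311, 0.014, 1.512, -0.004, 1.319, -0.027], TCP at [162.99, -525.311, 245.304] pointing down, gripper open.
Joint ranges: [-2.7, 2.7], [-0.3, 1.91], [-1.27, 1.3], [0.12, 2.57], [-1.44, 4.58], [0.2, 2.03], [-3.05, 3.05]. Speed limits (rad/s): [2.79, 2.79, 3.14, 3.14, 3.14, 3.14, 3.14].

INTERFACE

Orientations are given as a 3x3 rotation matrix whose columns are the frame's x, y, z axes.
In Python, from cell import robot gives the robot as it stands.
- The arm moves only by the tool apply_moves, never from a script. Its argument "deltas" is a list of rows, each a list of 3 entries, a list of its own where there are three numbers: the shift along the tool's x, y, z as a fraction of full scale, then the turn, a rotation vector about the tool's x, y, z as a fraction of full scale, then the closure, from 0 (fully open) to 1 (shut). In form: [[[tx, ty, tz], [rx, ry, rz], hand], ...]. A call has 1 to 20 rows; each row shifts and turns the commanded pose from where the row before left it, along the tool's axes as they then stand; what a row does not reach is not made up. Full scale, the value 1, is 4 cm for a shift and 8 degrees for a turn. A row lasts 1/8 s, in which the tool goes at most 62.5 mm and 10.7 degrees, less where a joint would pass 70% of its speed; a pose out of reach is approached as far as the arm can. A call with a number of a shift or a turn outside -1 to 1 is refused whole. A call with a gripper value outside its range is refused whole. The fingers move at their own pace and stop on an object; "grip_force" is the grip in N (left out, the last holds). Time passes only in rows, so rows that do not move let the fingers close. It gives the time, the measured TCP pose, the force, the opening and the grip force at its end, in the units of the state.
- robot.read_state(): the state, without advancing time (a new reading comes with each control period).
- robot.capture(name): name is "scene" or "top" or "wrist"; returns the picture (400x640x3 uint8, red, green, blue); there is no depth.
- robot.calibration(name): a dict with "mtx" (3x3 intrinsics, pixels), "R" (3x3) and "t" (3): a world point X has camera coordinates R X + t. Camera axes: x right, y down, z forward; pixel columns grow to the right and rows downward; lengths in mm; the calibration is good to about 2 mm. A picture is of the moment at which its call begins: read the wrist's pose just before it. calibration takes no time and is no camera call; for the wrist camera it gives the pose at the moment of the call.
- robot.close_job(): hands the job in; it is judged then, once.
The state is a dict: "time": time; "qpos": joint angles; "joint_velocities": joint speeds; "joint_torque": joint torques, N m; "position": TCP position; "ee_rot": TCP orientation; "wrist_force": force on the tool from outside, world axes, zero at the start; "ft_torque": the same for the moment, N m; "finger_gap": opening from 0.0 (shut) to 1.0 (fully open); "finger_force": force on a finger pad.
Only numpy, scipy, OpenCV 4.12 (cv2) and the standard library are available. Lean on these libraries where they do the work, as an engineer would, in place of code of your own. Each camera call takes 0.05 s, during which the arm holds its last target. There are 200 camera calls.

TASK

Of the three identical aluminium canisters on the bench one is full of steel polishing shot and the other two are empty. Lift them to feel which is the heavy one, set that one down gently, upright, in the small square wooden tray, and leave both empty ones standing upright on the worktop outside the tray.

Things in the scene. Friction and masses are not known exactly. Their poses are not given: they have to be found in the camera images.
- canister_a_center (a point): a closed upright cylinder, 48 mm in diameter and 70 mm tall: plain aluminium body, black screw lid (fixed) of the same diameter from 53 mm up. The three canisters look exactly alike; one of them is full (which one cannot be seen) and weighs 0.45 to 0.55 kg, the other two are empty and weigh 0.06 to 0.09 kg. The point is the canister's centre, half-way up (35 mm over its underside); z runs up its axis
- canister_b_center (a point): a closed upright cylinder, 48 mm in diameter and 70 mm tall: plain aluminium body, black screw lid (fixed) of the same diameter from 53 mm up. The three canisters look exactly alike; one of them is full (which one cannot be seen) and weighs 0.45 to 0.55 kg, the other two are empty and weigh 0.06 to 0.09 kg. The point is the canister's centre, half-way up (35 mm over its underside); z runs up its axis
- canister_c_center (a point): a closed upright cylinder, 48 mm in diameter and 70 mm tall: plain aluminium body, black screw lid (fixed) of the same diameter from 53 mm up. The three canisters look exactly alike; one of them is full (which one cannot be seen) and weighs 0.45 to 0.55 kg, the other two are empty and weigh 0.06 to 0.09 kg. The point is the canister's centre, half-way up (35 mm over its underside); z runs up its axis
- tray_in (a point): small square wooden tray fixed to the worktop, empty at the start: 92 mm outside, 80 mm inside, wall tops 26 mm and floor 6 mm over the worktop. Point: centre of its inner floor; x, y along its sides, z up. Mind the fixed lamp hoods over the bench: left and middle (y > -0.04 m) beyond x = 0.64 m, 0.39 m above the top; at the right (y < -0.36 m) beyond x = 0.58 m, 0.26 m above
Things that resemble listed ones, but are neither listed nor needed, are in the scene too. Leave any orange look-alike of the part that bears canister_c_center alone.

How it is judged (in metres and radians):
At the end, for the whole second after the job is handed in: The full canister stands upright (within 10 degrees) on the floor of the wooden tray, and both empty canisters stand upright (within 10 degrees) on the worktop, outside the tray (centres over 60 mm from the tray's centre). The full one is recognised by its weight on the tray (over 2.5 N) (angle between each of canister_a_center, canister_b_center, canister_c_center's own z axis and vertical below 0.17 rad and ((horizontal distance between canister_a_center and tray_in below 0.03 m and z of canister_a_center in the frame of tray_in between 0.028 and 0.042 m and contact force between canister_a and tray above 2.5 N and height (world z) of canister_b_center between 0.028 and 0.042 m and horizontal distance between each of canister_b_center, canister_c_center and tray_in above 0.06 m and height (world z) of canister_c_center between 0.028 and 0.042 m) or (horizontal distance between canister_b_center and tray_in below 0.03 m and z of canister_b_center in the frame of tray_in between 0.028 and 0.042 m and contact force between canister_b and tray above 2.5 N and height (world z) of canister_a_center between 0.028 and 0.042 m and horizontal distance between each of canister_a_center, canister_c_center and tray_in above 0.06 m and height (world z) of canister_c_center between 0.028 and 0.042 m) or (horizontal distance between canister_c_center and tray_in below 0.03 m and z of canister_c_center in the frame of tray_in between 0.028 and 0.042 m and contact force between canister_c and tray above 2.5 N and height (world z) of canister_a_center between 0.028 and 0.042 m and horizontal distance between each of canister_a_center, canister_b_center and tray_in above 0.06 m and height (world z) of canister_b_center between 0.028 and 0.042 m))); the robot touches nothing.
It fails at once if a canister is dropped: it moves faster than 0.8 m/s while the fingers do not touch it ((linear speed of canister_a above 0.8 m/s and contact force between canister_a and the fingers below 0.05 N) or (linear speed of canister_b above 0.8 m/s and contact force between canister_b and the fingers below 0.05 N) or (linear speed of canister_c above 0.8 m/s and contact force between canister_c and the fingers below 0.05 N)).
It also fails if it takes over 67 s, if anything falls off the work surface, if the arm or the gripper's body presses on something with over 40 N, if the wrist force passes 120 N, or if a joint passes its speed limit or range.

## Working session

There is one attempt and no reset: what is moved stays moved. The work goes in short steps, Python scripts to look and compute and a tool call to move; the robot and the scene stay as the last step left them, time stands still between calls to the robot, and variables do not carry over. Pictures are saved under pics/ and viewed, at most 10 in all, crops included, and the job is handed in when it is done.

Besides the shell and the picture viewer there is one more tool, called as name(argument=value, ...), one argument or row to a line, values as JSON. apply_moves: Moves the arm, as the interface text tells. Its arguments: {"type":"object","properties":{"deltas":{"type":"array"},"grip_force":{"type":"number"}},"required":["deltas"]}

```bash
mkdir -p pics; python3 - <<'E'
from cell import robot
import cv2,numpy as np
a=robot.capture("scene");b=robot.capture("top")
cv2.imwrite("pics/s0.png",a[:,:,::-1]);cv2.imwrite("pics/t0.png",b[:,:,::-1])
for n in("scene","top"):
    c=robot.calibration(n);print(n,np.round(c["mtx"],1).tolist(),np.round(c["R"],3).tolist(),np.round(c["t"],1).tolist())
s=robot.read_state();print(s)
E
```

```text
scene [[446.3, 0.0, 321.3], [0.0, 446.3, 201.4], [0.0, 0.0, 1.0]] [[-0.508, -0.861, -0.014], [-0.639, 0.388, -0.665], [0.578, -0.329, -0.747]] [270.1, 345.1, 906.8]
top [[447.1, 0.0, 318.2], [0.0, 447.1, 197.7], [0.0, 0.0, 1.0]] [[0.0, -1.0, 0.008], [-0.987, -0.001, -0.162], [0.162, -0.007, -0.987]] [0.7, 513.4, 1092.4]
{'time': 0.1, 'qpos': array([ 1.2283143 ,  0.31164739,  0.01398376,  1.51288448, -0.004417  ,
        1.31917054, -0.02720205]), 'joint_velocities': array([ 0.00051293, -0.00218807, -0.00086636, -0.00180075,  0.00193264,
       -0.00115777, -0.00017785]), 'joint_torque': array([ 9.94018847e-04, -3.80857086e+01,  1.46899042e-01, -2.31242537e+01,
        1.23377625e-02,  8.09919031e-03, -9.94636650e-06]), 'position': array([ 162.79167639, -524.71935002,  244.33362261]), 'ee_rot': array([[ 9.55081646e-01,  2.96342008e-01, -6.81247874e-04],
       [ 2.96342783e-01, -9.55079629e-01,  1.96407886e-03],
       [-6.86068948e-05, -2.07773856e-03, -9.99997839e-01]]), 'wrist_force': array([-0.38588847,  0.04085129, -0.86453885]), 'ft_torque': array([-0.03116788,  0.03796531, -0.03151917]), 'finger_force': 0.0, 'finger_gap': 1.0034331205122038}
```

View pics/t0.png

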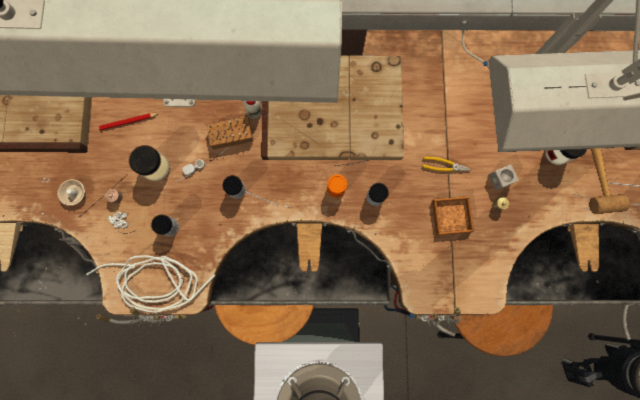

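View pics/s0.png

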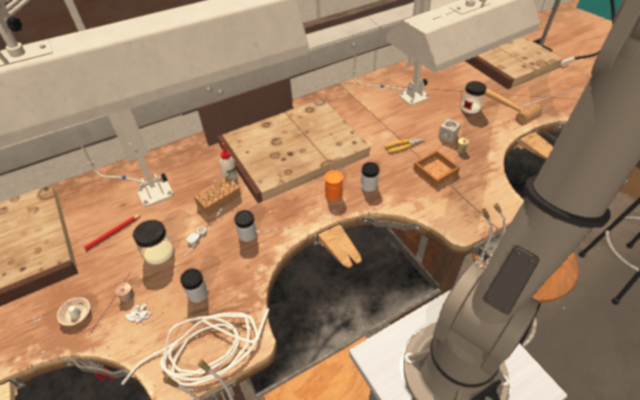

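Top view: three aluminium canisters with black lids at px (233,185), (163,225) and (377,193). The look-alikes are an orange can (337,185), a large cream jar (147,160) and a white jar (562,155). The three grey-bodied 48 mm ones fit the description. The tray is at (451,218). Next I measure these and confirm with a crop.

```bash
cat > h.py <<'E'
from cell import robot
import cv2,numpy as np
def ray(n,px,z,c=None):
    c=c or robot.calibration(n);C=-c["R"].T@c["t"]
    d=c["R"].T@np.linalg.inv(c["mtx"])@np.array([px[0],px[1],1.])
    return (C+d*(z-C[2])/d[2])[:2]
def blobs(mask,box):
    x0,y0,x1,y1=box;m=np.zeros_like(mask);m[y0:y1,x0:x1]=mask[y0:y1,x0:x1]
    cs,_=cv2.findContours(m,cv2.RETR_EXTERNAL,cv2.CHAIN_APPROX_NONE);return max(cs,key=cv2.contourArea)
def project(n,P):
    c=robot.calibration(n);p=c["mtx"]@(c["R"]@np.array(P,float)+c["t"]);return p[:2]/p[2]
E
python3 - <<'E'
from h import *
b=cv2.imread("pics/t0.png");s=cv2.imread("pics/s0.png")
for n,im,L in(("top",b,[(215,170,250,202),(145,210,180,240),(360,178,394,206)]),("scene",s,[(230,205,262,232),(178,262,210,290),(358,158,384,182)])):
    m=(im.max(2)<52).astype(np.uint8)*255
    for bx in L:
        k=blobs(m,bx);(x,y),(w,h),a=cv2.minAreaRect(k);r=cv2.boundingRect(k)
        zz=70 if n=="top" else 61
        print(n,r,cv2.contourArea(k),ray(n,(x,y),zz).round(1))
hsv=cv2.cvtColor(b,cv2.COLOR_BGR2HSV)
big=cv2.resize(np.hstack([b[140:250,140:250],b[140:250,320:480]]),None,fx=2.9,fy=2.9,interpolation=cv2.INTER_CUBIC)
cv2.imwrite("pics/c0.png",big)
E
```

```text
top (223, 176, 20, 19) 259.5 [540.3 213.9]
top (152, 215, 20, 20) 273.5 [442.4 384.7]
top (369, 184, 19, 18) 251.5 [ 522.  -147.1]
scene (237, 219, 16, 8) 31.5 [524.8 219.6]
scene (182, 270, 20, 19) 96.5 [441.9 386.1]
scene (363, 164, 15, 13) 138.0 [ 520.4 -147.9]
```

View pics/c0.png

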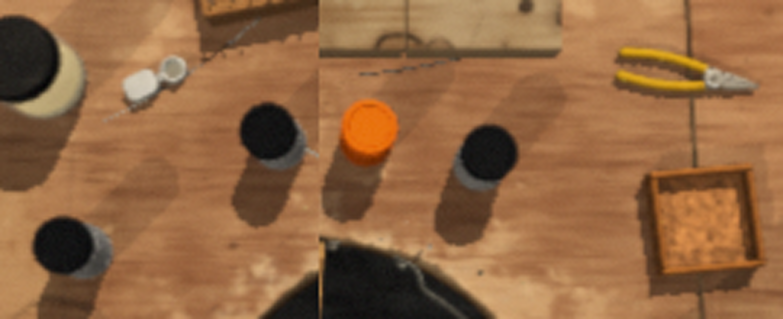

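Crop confirms three black-lidded grey canisters, at about (540,214), (442,385) and (522,-147), and the orange can as the look-alike. First I turn the tool so that its y is world +x and its x is world +y.

apply_moves(
  deltas=[
    [[0,0,0],[0,0,-0.91],0],
    [[0,0,0],[0,0,-0.91],0],
    [[0,0,0],[0,0,-0.91],0],
    [[0,0,0],[0,0,-0.91],0],
    [[0,0,0],[0,0,-0.91],0],
    [[0,0,0],[0,0,-0.91],0],
    [[0,0,0],[0,0,-0.91],0],
    [[0,0,0],[0,0,-0.91],0],
    [[0,0,0],[0,0,-0.91],0],
    [[0,0,0],[0,0,-0.91],0],
    [[0,0,0],[0,0,0],0],
  ],
  grip_force=50,
)

```text
time: 1.48
position: [162.8, -525.0, 244.7]
ee_rot: [[0.001, 1.0, -0.0], [1.0, -0.001, 0.001], [0.001, -0.0, -1.0]]
wrist_force: [-0.1, -0.7, 0.3]
finger_gap: 1.0
finger_force: 0.0
```

```bash
python3 - <<'E'
from h import *
q=[(650,172),(752,165),(763,264),(661,273)]
w=np.array([ray("top",(320+(x-319)/2.9,140+y/2.9),26) for x,y in q]);print(w.round(),w.mean(0).round(1))
b=cv2.imread("pics/t0.png");hsv=cv2.cvtColor(b,cv2.COLOR_BGR2HSV)
# orange can for clearance
m=((hsv[:,:,0]<16)&(hsv[:,:,1]>220)&(hsv[:,:,2]>200)).astype(np.uint8)*255
r=cv2.boundingRect(blobs(m,(320,165,355,205)));print("orange",r,ray("top",(r[0]+r[2]/2,r[1]+9),70).round())
E
```

```text
[[ 512. -298.]
 [ 519. -389.]
 [ 430. -394.]
 [ 422. -304.]] [ 470.9 -346.2]
orange (328, 175, 19, 18) [543. -47.]
```

apply_moves(
  deltas=[
    [[0.5,0.5,0],[0,0,0],0],
    [[0.9,0.85,0],[0,0,0],0],
    [[0.9,0.85,0],[0,0,0],0],
    [[0.9,0.85,0],[0,0,0],0],
    [[0.9,0.85,0],[0,0,0],0],
    [[0.9,0.85,0],[0,0,0],0],
    [[0.9,0.85,0],[0,0,0],0],
    [[0.9,0.85,0],[0,0,0],0],
    [[0.9,0.85,0],[0,0,0],0],
    [[0.9,0.85,0],[0,0,0],0],
    [[0.85,0.83,0],[0,0,0],0],
    [[0,0,0],[0,0,0],0],
    [[0,0,0],[0,0,0],0],
  ],
)

```text
time: 3.1
position: [521.4, -147.7, 244.8]
ee_rot: [[0.001, 1.0, -0.001], [1.0, -0.001, -0.001], [-0.001, -0.001, -1.0]]
wrist_force: [-1.0, -0.3, -0.8]
finger_gap: 0.999
finger_force: 0.0
```

```bash
python3 - <<'E'
from h import *
print(robot.read_state()["position"])
c=robot.calibration("wrist");im=robot.capture("wrist");cv2.imwrite("pics/w1.png",im[:,:,::-1])
for P in((522,-147,70),):print(project("wrist",P))
E
```

```text
[ 521.43203895 -147.67866076  244.83814079]
[324.97924878 181.34452011]
```

View pics/w1.png

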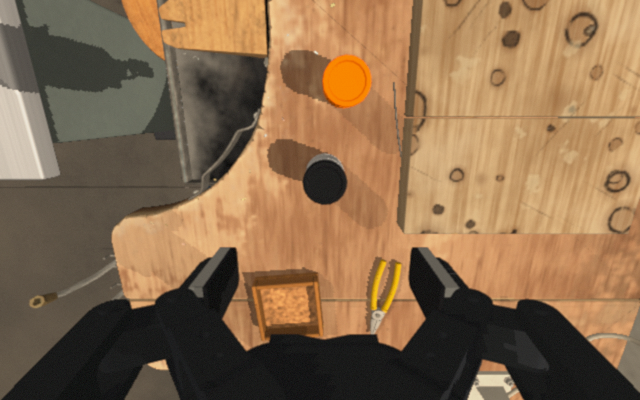

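Wrist view: lid at (324,182), matching the projected (325,181); the orange can (347,81) and the board edge (405) are clear of the fingers. I descend, grip and lift.

apply_moves(
  deltas=[
    [[0,0,0.7],[0,0,0],0],
    [[0,0,0.9],[0,0,0],0],
    [[0,0,0.9],[0,0,0],0],
    [[0,0,0.9],[0,0,0],0],
    [[0,0,0.7],[0,0,0],0],
    [[0,0,0.5],[0,0,0],0],
    [[0,0,0.3],[0,0,0],0],
    [[0,0,0.17],[0,0,0],0],
    [[0,0,0],[0,0,0],0],
    [[0,0,0],[0,0,0],1],
    [[0,0,0],[0,0,0],1],
    [[0,0,0],[0,0,0],1],
    [[0,0,0],[0,0,0],1],
    [[0,0,0],[0,0,0],1],
    [[0,0,0],[0,0,0],1],
    [[0,0,0],[0,0,0],1],
  ],
)

```text
time: 5.15
position: [522.8, -147.2, 43.4]
ee_rot: [[-0.001, 1.0, 0.002], [1.0, 0.001, -0.001], [-0.001, 0.002, -1.0]]
wrist_force: [-0.1, 0.1, 5.9]
finger_gap: 0.548
finger_force: 51.3
```

apply_moves(
  deltas=[
    [[0,0,-0.2],[0,0,0],1],
    [[0,0,-0.3],[0,0,0],1],
    [[0,0,-0.2],[0,0,0],1],
    [[0,0,0],[0,0,0],1],
    [[0,0,0],[0,0,0],1],
    [[0,0,0],[0,0,0],1],
  ],
)

```text
time: 5.9
position: [521.5, -147.0, 70.0]
ee_rot: [[-0.001, 1.0, -0.001], [1.0, 0.001, 0.0], [0.0, -0.001, -1.0]]
wrist_force: [0.4, 0.2, -0.6]
finger_gap: 0.552
finger_force: 51.4
```

```bash
python3 - <<'E'
from h import *
s=robot.read_state();print(s["position"],s["wrist_force"],s["finger_gap"],s["finger_force"])
for i in range(3):
    robot.capture("wrist");print(robot.read_state()["wrist_force"])
E
```

```text
[ 521.49702966 -147.04873999   70.04452739] [ 0.41159624  0.16619385 -0.62338104] 0.5518816704803197 51.36489450931549
[ 0.2306097  -0.52857646 -1.31810652]
[ 0.39023615 -0.79142719 -0.79611236]
[ 0.75986414  0.48588109 -0.78758696]
```

Only about 0.7 N on the wrist: empty. I put it back and go to the canister at (540,214).

apply_moves(
  deltas=[
    [[0,0,0.3],[0,0,0],1],
    [[0,0,0.25],[0,0,0],1],
    [[0,0,0.1],[0,0,0],1],
    [[0,0,0],[0,0,0],1],
    [[0,0,0],[0,0,0],1],
    [[0,0,0],[0,0,0],0],
    [[0,0,0],[0,0,0],0],
    [[0,0,0],[0,0,0],0],
    [[0,0,0],[0,0,0],0],
    [[0,0,0],[0,0,0],0],
    [[0,0,0],[0,0,0],0],
    [[0,0,-0.4],[0,0,0],0],
    [[0,0,-0.8],[0,0,0],0],
    [[0,0,-0.9],[0,0,0],0],
    [[0,0,-0.9],[0,0,0],0],
    [[0,0,-0.5],[0,0,0],0],
    [[0,0,0],[0,0,0],0],
  ],
)

```text
time: 8.18
position: [523.6, -147.2, 187.3]
ee_rot: [[-0.001, 1.0, 0.005], [1.0, 0.001, -0.002], [-0.002, 0.005, -1.0]]
wrist_force: [-0.6, 0.1, 0.4]
finger_gap: 0.999
finger_force: 0.0
```

apply_moves(
  deltas=[
    [[0.5,0.04,0],[0,0,0],0],
    [[0.9,0.05,0],[0,0,0],0],
    [[0.9,0.05,0],[0,0,0],0],
    [[0.9,0.05,0],[0,0,0],0],
    [[0.9,0.05,0],[0,0,0],0],
    [[0.9,0.05,0],[0,0,0],0],
    [[0.9,0.05,0],[0,0,0],0],
    [[0.9,0.05,0],[0,0,0],0],
    [[0.9,0.05,0],[0,0,0],0],
    [[0.9,0.02,0],[0,0,0],0],
    [[0.42,0,0],[0,0,0],0],
    [[0,0,0],[0,0,0],0],
    [[0,0,0],[0,0,0],0],
  ],
)

```text
time: 9.8
position: [540.5, 211.4, 184.0]
ee_rot: [[0.002, 1.0, -0.0], [1.0, -0.002, -0.002], [-0.002, -0.0, -1.0]]
wrist_force: [0.2, -0.2, -0.3]
finger_gap: 0.995
finger_force: 0.0
```

```bash
python3 - <<'E'
from h import *
s=robot.read_state();print(s["position"],s["wrist_force"],s["finger_gap"])
P=project("wrist",(540,214,70));im=robot.capture("wrist");print(P)
m=(im.max(2)<52).astype(np.uint8)*255
x,y=P.astype(int);r=cv2.boundingRect(blobs(m,(x-60,y-60,x+60,y+60)));print(r,ray("wrist",(r[0]+r[2]/2,r[1]+r[3]/2),70))
t=robot.capture("top");m=(t.max(2)<52).astype(np.uint8)*255
print(ray("top",np.array(cv2.minAreaRect(blobs(m,(360,178,394,206)))[0]),70))
E
```

```text
[540.52310984 211.36905638 184.04287192] [ 0.22977428 -0.20463462 -0.29819776] 0.9950846957616799
[323.47079528 195.76991036]
(298, 164, 52, 54) [540.62488196 218.13340217]
[ 520.70779396 -147.10735713]
```

Lid at about (540.5,216); the first canister is still standing. I shift 4 mm, descend, grip and lift.

apply_moves(
  deltas=[
    [[0.1,0,0.6],[0,0,0],0],
    [[0,0,0.9],[0,0,0],0],
    [[0,0,0.8],[0,0,0],0],
    [[0,0,0.6],[0,0,0],0],
    [[0,0,0.4],[0,0,0],0],
    [[0,0,0.25],[0,0,0],0],
    [[0,0,0],[0,0,0],0],
    [[0,0,0],[0,0,0],1],
    [[0,0,0],[0,0,0],1],
    [[0,0,0],[0,0,0],1],
    [[0,0,0],[0,0,0],1],
    [[0,0,0],[0,0,0],1],
    [[0,0,0],[0,0,0],1],
    [[0,0,0],[0,0,0],1],
  ],
)

```text
time: 11.65
position: [540.9, 218.2, 43.6]
ee_rot: [[-0.001, 1.0, 0.002], [1.0, 0.001, 0.001], [0.001, 0.002, -1.0]]
wrist_force: [0.0, -0.3, 5.9]
finger_gap: 0.552
finger_force: 51.4
```

apply_moves(
  deltas=[
    [[0,0,-0.2],[0,0,0],1],
    [[0,0,-0.3],[0,0,0],1],
    [[0,0,-0.2],[0,0,0],1],
    [[0,0,0],[0,0,0],1],
    [[0,0,0],[0,0,0],1],
    [[0,0,0],[0,0,0],1],
  ],
)

```text
time: 12.4
position: [539.7, 217.5, 70.0]
ee_rot: [[-0.001, 1.0, -0.001], [1.0, 0.001, -0.0], [-0.0, -0.001, -1.0]]
wrist_force: [-0.0, -0.3, -0.5]
finger_gap: 0.55
finger_force: 51.3
```

```bash
python3 - <<'E'
from h import *
s=robot.read_state();print(s["position"],s["finger_gap"],s["finger_force"])
for i in range(3):
    print(robot.read_state()["wrist_force"]);robot.capture("wrist")
E
```

```text
[539.74713716 217.50420587  70.02205597] 0.5504161745991171 51.349470019340515
[-0.00697405 -0.29032889 -0.494588  ]
[ 0.1469091   0.15373222 -0.71206039]
[-0.04038245  0.13643415 -1.02224327]
```

Also empty, so the heavy one should be at (442,385). I put this one down and go there.

apply_moves(
  deltas=[
    [[0,0,0.3],[0,0,0],1],
    [[0,0,0.25],[0,0,0],1],
    [[0,0,0.1],[0,0,0],1],
    [[0,0,0],[0,0,0],1],
    [[0,0,0],[0,0,0],1],
    [[0,0,0],[0,0,0],0],
    [[0,0,0],[0,0,0],0],
    [[0,0,0],[0,0,0],0],
    [[0,0,0],[0,0,0],0],
    [[0,0,0],[0,0,0],0],
    [[0,0,0],[0,0,0],0],
    [[0,0,-0.4],[0,0,0],0],
    [[0,0,-0.8],[0,0,0],0],
    [[0,0,-0.9],[0,0,0],0],
    [[0,0,-0.9],[0,0,0],0],
    [[0,0,-0.5],[0,0,0],0],
    [[0,0,0],[0,0,0],0],
  ],
)

```text
time: 14.68
position: [541.4, 218.8, 187.5]
ee_rot: [[-0.001, 1.0, 0.005], [1.0, 0.001, 0.002], [0.002, 0.005, -1.0]]
wrist_force: [-0.4, -0.3, -0.2]
finger_gap: 1.0
finger_force: 0.0
```

apply_moves(
  deltas=[
    [[0.5,-0.3,0],[0,0,0],0],
    [[0.8,-0.5,0],[0,0,0],0],
    [[0.8,-0.5,0],[0,0,0],0],
    [[0.8,-0.5,0],[0,0,0],0],
    [[0.8,-0.4,0],[0,0,0],0],
    [[0.5,-0.25,0],[0,0,0],0],
    [[0,0,0],[0,0,0],0],
    [[0,0,0],[0,0,0],0],
  ],
)

```text
time: 15.68
position: [442.8, 384.0, 183.7]
ee_rot: [[0.001, 1.0, -0.0], [1.0, -0.001, -0.002], [-0.002, -0.0, -1.0]]
wrist_force: [-0.1, 0.7, 0.4]
finger_gap: 1.002
finger_force: 0.0
```

```bash
python3 - <<'E'
from h import *
s=robot.read_state();print(s["position"],s["wrist_force"],s["finger_gap"])
P=project("wrist",(442,385,70));im=robot.capture("wrist");print(P)
m=(im.max(2)<52).astype(np.uint8)*255
x,y=P.astype(int);r=cv2.boundingRect(blobs(m,(x-60,y-60,x+60,y+60)));print(r,ray("wrist",(r[0]+r[2]/2,r[1]+r[3]/2),70))
t=robot.capture("top");m=(t.max(2)<52).astype(np.uint8)*255
k=blobs(m,(215,170,250,202));print(cv2.contourArea(k),ray("top",np.array(cv2.minAreaRect(k)[0]),70))
E
```

```text
[442.78884754 383.97261677 183.73248005] [-0.09563087  0.71778078  0.435028  ] 1.0017026326201934
[323.12754049 197.64715201]
(297, 167, 53, 53) [442.74633609 388.44396942]
257.0 [540.33619843 215.12539268]
```

apply_moves(
  deltas=[
    [[0.07,0,0.6],[0,0,0],0],
    [[0,0,0.9],[0,0,0],0],
    [[0,0,0.8],[0,0,0],0],
    [[0,0,0.6],[0,0,0],0],
    [[0,0,0.4],[0,0,0],0],
    [[0,0,0.25],[0,0,0],0],
    [[0,0,0],[0,0,0],0],
    [[0,0,0],[0,0,0],1],
    [[0,0,0],[0,0,0],1],
    [[0,0,0],[0,0,0],1],
    [[0,0,0],[0,0,0],1],
    [[0,0,0],[0,0,0],1],
    [[0,0,0],[0,0,0],1],
    [[0,0,0],[0,0,0],1],
  ],
  grip_force=80,
)

```text
time: 17.52
position: [442.5, 389.3, 43.7]
ee_rot: [[-0.001, 1.0, 0.002], [1.0, 0.001, 0.002], [0.002, 0.002, -1.0]]
wrist_force: [-0.2, -0.4, 5.7]
finger_gap: 0.543
finger_force: 82.6
```

apply_moves(
  deltas=[
    [[0,0,-0.2],[0,0,0],1],
    [[0,0,-0.3],[0,0,0],1],
    [[0,0,-0.2],[0,0,0],1],
    [[0,0,0],[0,0,0],1],
    [[0,0,0],[0,0,0],1],
    [[0,0,0],[0,0,0],1],
  ],
)

```text
time: 18.27
position: [441.7, 388.1, 70.0]
ee_rot: [[-0.001, 1.0, -0.001], [1.0, 0.001, -0.001], [-0.001, -0.001, -1.0]]
wrist_force: [0.0, -0.9, -4.7]
finger_gap: 0.543
finger_force: 82.7
```

4.7 N: this is the full one. I lift and carry it to above the tray at (471,-346).

apply_moves(
  deltas=[
    [[0,0,-0.4],[0,0,0],1],
    [[0,0,-0.6],[0,0,0],1],
    [[0,0,-0.6],[0,0,0],1],
    [[0,0,-0.5],[0,0,0],1],
    [[-0.3,0,-0.3],[0,0,0],1],
    [[-0.6,0.05,0],[0,0,0],1],
    [[-0.8,0.05,0],[0,0,0],1],
    [[-0.8,0.05,0],[0,0,0],1],
    [[-0.8,0.05,0],[0,0,0],1],
    [[-0.8,0.05,0],[0,0,0],1],
    [[-0.8,0.05,0],[0,0,0],1],
    [[-0.8,0.05,0],[0,0,0],1],
    [[-0.8,0.05,0],[0,0,0],1],
    [[-0.8,0.05,0],[0,0,0],1],
    [[-0.8,0.05,0],[0,0,0],1],
    [[-0.8,0.05,0],[0,0,0],1],
    [[-0.8,0.05,0],[0,0,0],1],
    [[-0.8,0.05,0],[0,0,0],1],
    [[-0.6,0.05,0],[0,0,0],1],
    [[-0.3,0,0],[0,0,0],1],
  ],
)

```text
time: 20.78
position: [469.5, -69.7, 166.6]
ee_rot: [[0.002, 1.0, -0.001], [1.0, -0.002, -0.001], [-0.001, -0.001, -1.0]]
wrist_force: [0.0, 0.1, -4.5]
finger_gap: 0.545
finger_force: 82.9
```

apply_moves(
  deltas=[
    [[-0.5,0,0],[0,0,0],1],
    [[-0.8,0,0],[0,0,0],1],
    [[-0.8,0,0],[0,0,0],1],
    [[-0.8,0,0],[0,0,0],1],
    [[-0.8,0,0],[0,0,0],1],
    [[-0.8,0,0],[0,0,0],1],
    [[-0.8,0,0],[0,0,0],1],
    [[-0.6,0,0],[0,0,0],1],
    [[-0.3,0,0],[0,0,0],1],
    [[0,0,0],[0,0,0],1],
    [[0,0,0],[0,0,0],1],
  ],
)

```text
time: 22.15
position: [471.0, -313.4, 166.5]
ee_rot: [[-0.003, 1.0, 0.0], [1.0, 0.003, 0.002], [0.002, 0.0, -1.0]]
wrist_force: [0.0, -0.1, -4.8]
finger_gap: 0.547
finger_force: 82.9
```

```bash
python3 - <<'E'
from h import *
s=robot.read_state();print(s["position"],s["wrist_force"],s["finger_gap"])
im=robot.capture("wrist");cv2.imwrite("pics/w2.png",im[:,:,::-1])
p=[project("wrist",P).round() for P in((512,-298,26),(519,-389,26),(430,-394,26),(422,-304,26))];print(p)
E
```

```text
[ 470.98498383 -313.35721607  166.47773427] [ 0.03085325 -0.13655761 -4.78308312] 0.5472587529433381
[array([367., 176.]), array([370., 262.]), array([284., 266.]), array([273., 182.])]
```

View pics/w2.png

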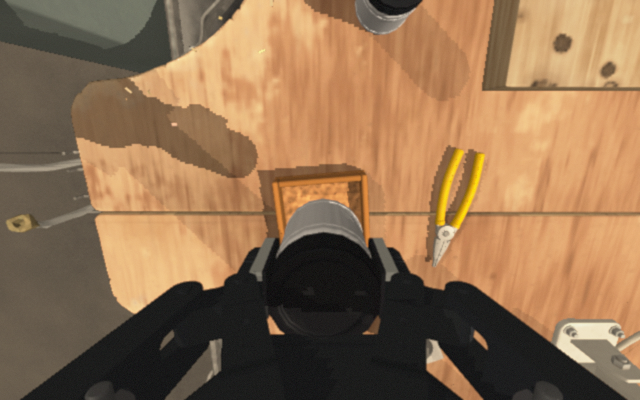

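Wrist view: the canister is held upright and the tray corners at (273,182) and (367,176) match the estimate. I shift 33 mm and lower.

apply_moves(
  deltas=[
    [[-0.4,0,0],[0,0,0],1],
    [[-0.42,0,0],[0,0,0],1],
    [[0,0,0.3],[0,0,0],1],
    [[0,0,0.6],[0,0,0],1],
    [[0,0,0.6],[0,0,0],1],
    [[0,0,0.5],[0,0,0],1],
    [[0,0,0.4],[0,0,0],1],
    [[0,0,0.25],[0,0,0],1],
    [[0,0,0.15],[0,0,0],1],
    [[0,0,0.05],[0,0,0],1],
    [[0,0,0],[0,0,0],1],
    [[0,0,0],[0,0,0],1],
    [[0,0,0],[0,0,0],1],
  ],
)

```text
time: 23.82
position: [470.7, -348.5, 52.9]
ee_rot: [[-0.001, 1.0, 0.001], [1.0, 0.001, -0.001], [-0.001, 0.001, -1.0]]
wrist_force: [0.1, 0.3, -4.3]
finger_gap: 0.54
finger_force: 82.9
```

apply_moves(
  deltas=[
    [[0.02,0,0.03],[0,0,0],1],
    [[0,0,0.03],[0,0,0],1],
    [[0,0,0.02],[0,0,0],1],
    [[0,0,0],[0,0,0],1],
    [[0,0,0],[0,0,0],1],
  ],
)

```text
time: 24.45
position: [470.5, -347.4, 49.7]
ee_rot: [[-0.001, 1.0, -0.0], [1.0, 0.001, -0.0], [-0.0, -0.0, -1.0]]
wrist_force: [-1.6, 1.9, 2.1]
finger_gap: 0.546
finger_force: 83.0
```

Upward force of 2.1 N: it is on the floor. I release and retreat.

apply_moves(
  deltas=[
    [[0,0,0],[0,0,0],0],
    [[0,0,0],[0,0,0],0],
    [[0,0,0],[0,0,0],0],
    [[0,0,0],[0,0,0],0],
    [[0,0,0],[0,0,0],0],
    [[0,0,0],[0,0,0],0],
    [[0,0,-0.3],[0,0,0],0],
    [[0,0,-0.6],[0,0,0],0],
    [[0,0,-0.8],[0,0,0],0],
    [[0,0,-0.8],[0,0,0],0],
    [[0,0,-0.6],[0,0,0],0],
    [[0.5,0,0],[0,0,0],0],
    [[0.8,0,0],[0,0,0],0],
    [[0.8,0,0],[0,0,0],0],
    [[0.5,0,0],[0,0,0],0],
    [[0,0,0],[0,0,0],0],
    [[0,0,0],[0,0,0],0],
  ],
)

```text
time: 26.58
position: [470.1, -244.9, 173.1]
ee_rot: [[0.001, 1.0, -0.0], [1.0, -0.001, -0.001], [-0.001, -0.0, -1.0]]
wrist_force: [-0.1, -0.5, 0.0]
finger_gap: 1.0
finger_force: 0.0
```

```bash
python3 - <<'E'
from h import *
a=robot.capture("scene");b=robot.capture("wrist")
cv2.imwrite("pics/e.png",cv2.resize(np.hstack([a,b])[:,:,::-1],(800,250)))
E
```

```text
(no output)
```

View pics/e.png

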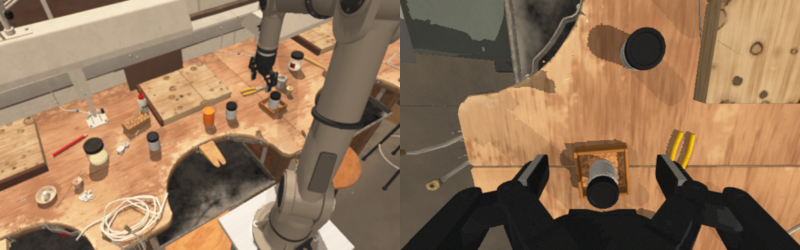

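The scene view shows the full canister upright in the tray (274,100) and both empties standing at (153,143) and (231,110). The gripper is clear of everything.

```bash
python3 -c "
from cell import robot;print(robot.close_job())"
```

```text
the job is handed in; nothing more can be done
None
```

The full canister (4.7 N on lifting) is upright in the wooden tray, both empty ones stand on the worktop, and I handed the job in at about 27 s; the hand-in returned no verdict.

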